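# Set a plate to the scribed line and fold the guard to its pointer

### The job

Make the punching station ready: push the blue plate across the steel base, not lifting it, until its whole far edge lies along the scribed black line, somewhere near the middle of the line. Then fold the yellow-framed guard down over it, stopping when the guard stands at the same angle as the red pointer beside it. Do not shift the pointer, and leave the other things on the bench where they are.

Things in the scene. Friction and masses are not known exactly. Their poses are not given: they have to be found in the camera images.
- station: punching station, fixed to the bench: steel base plate 250 x 250 x 12 mm, top face at z 12 mm. Origin on the bench surface; +x points to the far side, +y to its left, +z up. The base plate spans x -145 to +105 mm and y -125 to +125 mm. Two green posts, 24 x 14 mm and reaching 88 mm above the bench, stand at x 60 mm, y -98 and +98 mm, and carry the guard's hinge between them. A white quarter-circle dial, radius 75 mm, is on the left (+y) post
- line_mid (a point): middle of the scribed black line, 3 mm wide and 190 mm long, on the base's top face, 20 mm beyond the station's origin (station x 20, y 0, z 12 mm). Its x axis points to the far side, across the line; its y axis runs along the line. The plate's far edge must lie on the line, that is at x = 0 of this frame. There is no stop
- blank: loose blue plate of aluminium, 70 mm (own x) by 120 mm (own y) by 16 mm thick, about 0.25 to 0.5 kg, lying flat on the steel base. Origin at the centre of its underside; own +x points to its far edge. It starts nearer to the robot than the line, a little askew, and slides with friction
- blank_left (a point): left end of the plate's far edge, at half thickness: plate frame x 35, y 60, z 8 mm
- blank_right (a point): right end of the plate's far edge, at half thickness: plate frame x 35, y -60, z 8 mm
- guard (a joint): angle of the guard from upright, rad: 0 upright, grows as it folds down towards the robot and over the plate (1.57 = level); range -0.3 to 1.6. Starts nearly upright. The hinge is stiff: the guard stays where it is left, and moving it takes 2 to 6 N at the free edge
- guard_hinge (a point): point on the guard's hinge axis midway between the posts: station frame x 60, y 0, z 72 mm; the axis lies along the station's y
- guard_edge (a point): middle of the guard's free edge, 130 mm from the hinge axis. Its z axis points from the hinge to the free edge. The guard is a stiff panel, 170 mm wide along the hinge, with a yellow frame 10 mm thick (5 mm either side of the hinge axis' plane) and 16 mm broad, round a clear window 5 mm thick
- pointer (a joint): angle of the red pointer from upright, rad, same zero and sense as the guard's. It is set differently each time, shows the angle wanted, and must not be moved
- pointer_tip (a point): tip of the red pointer, a flat bar 6 mm broad and 112 mm long that turns about the guard's hinge axis, just outside the left post (station y 115 mm). Its z axis points from hinge to tip
- hammer: bystander: hammer lying on the bench right of the station
- driver: bystander: screwdriver lying on the bench left of the station
- jar: bystander: jar 54 mm across, 70 mm tall, on the bench left of the station's near corner
- bin: bystander: yellow open bin 110 x 140 x 75 mm on the near right of the bench
- cup: bystander: white mug 80 mm across, 90 mm tall, on the left of the bench
Not all that is in view belongs to the job. Of the things like the blank, leave any that is brown or white; of the rest the larger one is meant.

How it is judged:
By the outcome, as a careful person would: the job done as asked, in the order asked, and still so for the second after the job is handed in, with the robot touching nothing.
It also fails if it takes over 61 s, if anything falls off the work surface, if the arm or the gripper's body presses on something with over 40 N, if the wrist force passes 120 N, or if a joint passes its speed limit or range.

### The arm

A 7-joint arm with a two-finger parallel gripper is mounted at the origin on the work surface. World frame = base frame: x ahead of the robot, y to its left, z up, the work surface at z = 0. Lengths are in m, angles in rad, forces in N, time in s.
With the tool pointing down it reaches from about 0.425 to 0.825 m from the base axis. Payload 3.6 kg.
Tool frame: the origin (TCP) lies where the fingers leave the gripper's body, on its centre line; the fingertips stand 73 mm ahead of it and the grasp point (between the pads) lies 54 mm ahead of it; x points along the fingers, y is the direction in which the jaws open and shut, and the axes are right-handed (so a half turn about x gives the same grasp; the last joint's range is limited). The gripper opens to 85 mm and grips with 20 to 120 N. Pads are 22 mm wide; open, the fingers measure 114 mm over their backs; the gripper's body (76 mm by 85 mm) begins 54 mm behind the grasp point. The pads swing forward as they close: fully open they stand 13 mm farther back than shut.
Start: joints at [1.119, 0.615, -0.013, 1.423, 0.008, 1.103, -0.04], TCP at [0.268, -0.592, 0.304] pointing down, gripper open.
Joint ranges: [-3.12, 3.12], [-0.3, 2.06], [-1.34, 1.32], [0.26, 2.42], [-1.36, 4.5], [0.01, 1.98], [-2.84, 2.84]. Speed limits (rad/s): [2.79, 2.79, 3.14, 3.14, 3.14, 3.14, 3.14].

### API

Orientations are given as a unit quaternion [x, y, z, w].
In Python, from station import arm, snapshot, camera_info, ticket gives the robot as it stands. Calls block until the motion is done:
- arm.movep(position, orientation): joint-space move of the TCP to a pose.
- arm.line_to(position, velocity=0.15, ori=None): straight line of the TCP; ori=None keeps the orientation; velocity is the mean speed in m/s.
- arm.move_j(angles): joint-space move.
- arm.move_gripper(opening, effort=None): opening from 0.0 (shut) to 1.0 (fully open); effort is the grip in N (None keeps the last); returns when the fingers have stopped.
- arm.pause(seconds).
- arm.ik(position, orientation): joint angles nearest the present ones, or None.
- snapshot(name): name is "scene" or "side" or "wrist"; returns the picture (420x560x3 uint8, blue, green, red); there is no depth.
- camera_info(name): a dict with "fx", "fy", "cx", "cy" (pixels), "dist_coeffs" ([k1, k2, p1, p2, k3] as OpenCV has them; the pictures are not rectified), "R" (3x3) and "t" (3): a world point X has camera coordinates R X + t; the wrist camera has in their place "T_tool_cam" (4x4, takes a point from camera to tool coordinates, whose origin is the TCP and whose axes are the tool frame's). Camera axes: x right, y down, z forward; pixel columns grow to the right and rows downward; lengths in m; the calibration is good to about 2 mm. A picture is of the moment at which its call begins: read the wrist's pose just before it. camera_info takes no time and is no camera call.
A pose or a line that the arm cannot do raises arm.MotionError and nothing moves.
- ticket.finish_job(): hands the job in, once; it reports no verdict.
Readings, each from a call of its own:
- arm.read_time(): time.
- arm.read_joint_positions(): joint angles.
- arm.read_dq(): joint speeds.
- arm.read_effort(): joint torques, N m.
- arm.read_tool_pos(): TCP position.
- arm.read_eef_rot(): TCP orientation.
- arm.read_ft_force(): force on the tool from outside, world axes, zero at the start.
- arm.read_wrist_torque(): the same for the moment, N m.
- arm.read_opening(): opening from 0.0 (shut) to 1.0 (fully open).
Only numpy, scipy, OpenCV 4.12 (cv2) and the standard library are available. Lean on these libraries where they do the work, as an engineer would, in place of code of your own. Each camera call takes 0.05 s, during which the arm holds its last target.

## Working session

There is one attempt and no reset: what is moved stays moved. The work goes in short steps, each a Python script; the robot and the scene stay as the last script left them, time stands still between calls to the robot, and variables do not carry over. Pictures are saved under pics/ and viewed, and the job is handed in when it is done.

```bash
ls; mkdir -p pics; python3 - <<'E'
from station import arm, snapshot, camera_info, ticket
import cv2
for n in ["scene","side","wrist"]:
    im=snapshot(n); cv2.imwrite(f"pics/{n}0.png",im)
    print(n,camera_info(n))
print(arm.read_time(),arm.read_tool_pos(),arm.read_eef_rot())
E
```

```text
pics
scene {'fx': 454.4873744489066, 'fy': 454.4873744489066, 'cx': 284.4895949842942, 'cy': 199.37367672363214, 'dist_coeffs': array([-0.1031928,  0.       ,  0.       ,  0.       ,  0.       ]), 'R': array([[ 0.54364979,  0.83922554, -0.01205846],
       [ 0.4388206 , -0.29645603, -0.84826311],
       [-0.71545887,  0.45586656, -0.52943771]]), 't': array([-0.28502897, -0.07535451,  2.11169685])}
side {'fx': 513.7719524553809, 'fy': 513.7719524553809, 'cx': 273.96348737753425, 'cy': 208.05245361932973, 'dist_coeffs': array([-0.03041768,  0.        ,  0.        ,  0.        ,  0.        ]), 'R': array([[-0.75081295, -0.66051153, -0.00210641],
       [-0.38595592,  0.44130515, -0.81011591],
       [ 0.53602047, -0.60743253, -0.58626596]]), 't': array([0.38326998, 0.31288941, 1.55930325])}
wrist {'fx': 315.00883967737417, 'fy': 315.00883967737417, 'cx': 279.85699937679226, 'cy': 210.49889898672782, 'dist_coeffs': array([0.01498667, 0.        , 0.        , 0.        , 0.        ]), 'T_tool_cam': array([[ 3.90751017e-04, -2.64568520e-01,  9.64366811e-01,
        -7.08860931e-02],
       [ 9.99999804e-01,  5.75320486e-04, -2.47353236e-04,
        -1.19629238e-03],
       [-4.89378102e-04,  9.64366718e-01,  2.64568693e-01,
        -6.60390086e-02],
       [ 0.00000000e+00,  0.00000000e+00,  0.00000000e+00,
         1.00000000e+00]])}
0.15 [ 0.26771424 -0.59182316  0.30296782] [-0.69104845 -0.14977961  0.69137894 -0.14836871]
```

View pics/scene0.png

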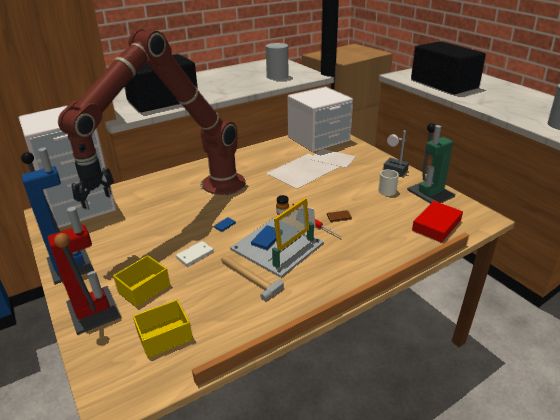

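View pics/side0.png

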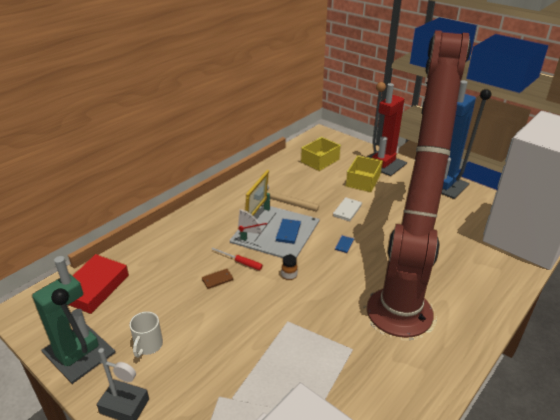

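View pics/wrist0.png

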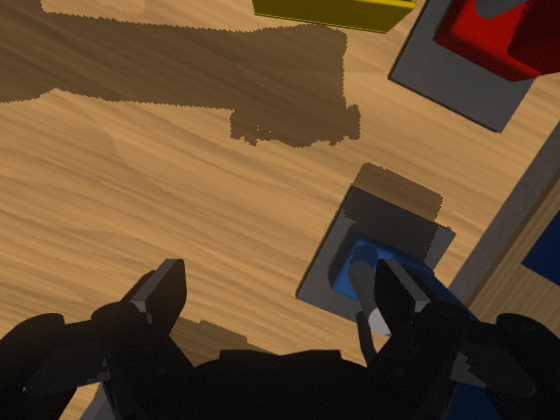

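The blank could be any of these in the scene view: the blue plate on the base at (265,237), the small blue plate at (225,224), the white one at (195,252) or the brown one at (339,215). By the description it is the larger blue one, on the steel base. I'll check that in a close crop.

```bash
cat > h.py <<'E'
from station import arm, snapshot, camera_info, ticket
import cv2, numpy as np
from scipy.spatial.transform import Rotation as Rot
from scipy.optimize import least_squares
def cam(n, tp=None, tq=None):
    c=camera_info(n); K=np.array([[c['fx'],0,c['cx']],[0,c['fy'],c['cy']],[0,0,1.]]); d=np.array(c['dist_coeffs'])
    if 'R' in c: return K,d,np.array(c['R']),np.array(c['t'])
    T=np.eye(4);T[:3,:3]=Rot.from_quat(tq).as_matrix();T[:3,3]=tp
    W=np.linalg.inv(T@c['T_tool_cam']); return K,d,W[:3,:3],W[:3,3]
def proj(C,X):
    K,d,R,t=C; return cv2.projectPoints(np.atleast_2d(np.array(X,float)),cv2.Rodrigues(R)[0],t,K,d)[0].reshape(-1,2)
def back(C,uv,z):
    K,d,R,t=C; n=cv2.undistortPoints(np.array(uv,float).reshape(-1,1,2),K,d).reshape(-1,2)
    r=np.c_[n,np.ones(len(n))]@R; o=-R.T@t; return o+r*((z-o[2])/r[:,2])[:,None]
def crop(im,x0,x1,y0,y1,s,fn):
    cv2.imwrite(fn,cv2.resize(im[y0:y1,x0:x1],None,fx=s,fy=s,interpolation=cv2.INTER_CUBIC))
E
python3 - <<'E'
from h import *
crop(cv2.imread('pics/scene0.png'),215,345,185,280,6,'pics/scene0c.png')
crop(cv2.imread('pics/side0.png'),205,335,170,265,6,'pics/side0c.png')
E
```

```text
(no output)
```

View pics/scene0c.png

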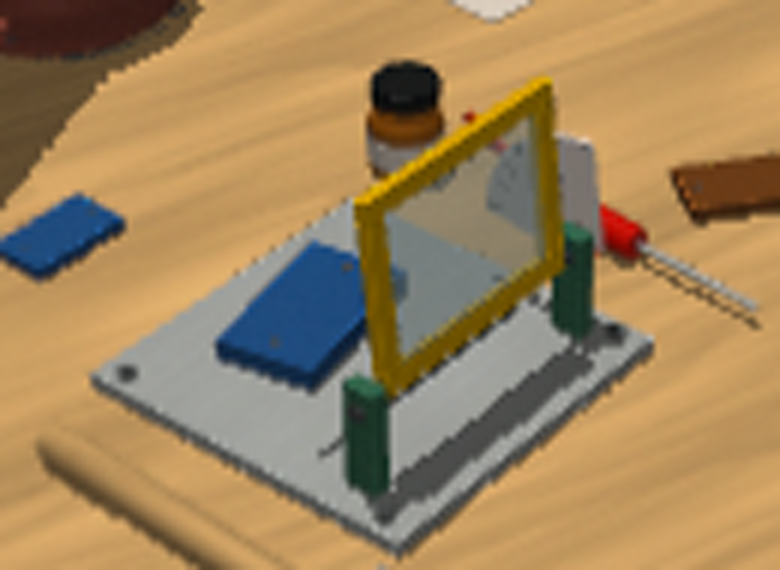

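View pics/side0c.png

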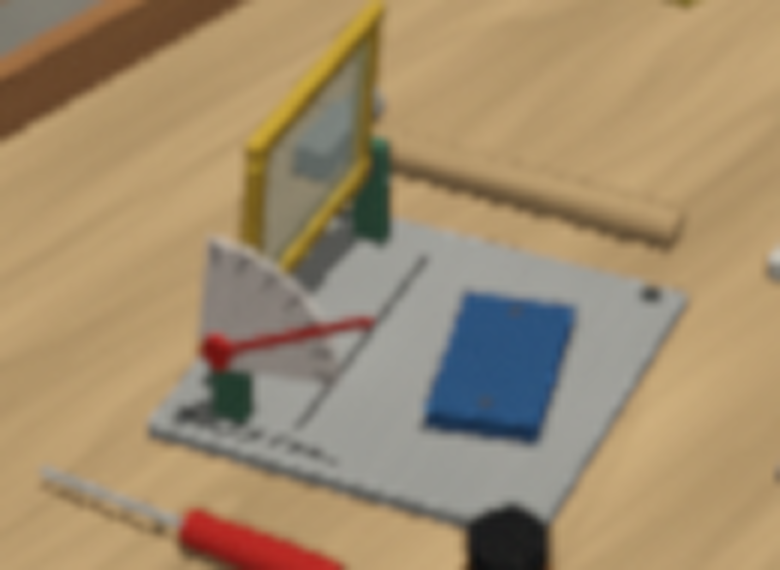

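```bash
cat > fit0.py <<'E'
from h import *
S=cam('scene');D=cam('side')
f=lambda p,o:np.array(p)/6.-0.42+np.array(o)
sc=lambda *p:f(p,(215,185)); sd=lambda *p:f(p,(205,170))
obs=[(D,sd(686,292),(-.145,-.125,.012)),(D,sd(150,430),(.105,.125,.012)),(D,sd(425,258),(.02,-.095,.012)),(D,sd(300,427),(.02,.095,.012)),
(S,sc(93,378),(-.145,-.125,.012)),(S,sc(400,545),(.105,-.125,.012)),(S,sc(653,343),(.105,.125,.012))]
def T(p,X,):
    c,s=np.cos(p[2]),np.sin(p[2]);X=np.array(X);return np.array([p[0]+c*X[0]-s*X[1],p[1]+s*X[0]+c*X[1],X[2]])
def res(p): return np.concatenate([proj(C,T(p,X))[0]-uv for C,uv,X in obs])
g=back(D,[sd(400,380)],.012)[0]
best=min((least_squares(res,[g[0],g[1],y]) for y in np.arange(-3,3,.5)),key=lambda r:r.cost)
st=best.x;print('station',st,np.rad2deg(st[2]));print(best.fun.reshape(-1,2).round(1))
ob=[(D,sd(466,291),(.035,-.06,.028)),(D,sd(575,308),(-.035,-.06,.028)),(D,sd(540,432),(-.035,.06,.028)),(D,sd(428,415),(.035,.06,.028))]
r=least_squares(lambda p:np.concatenate([proj(C,T(st,T(p,X)))[0]-uv for C,uv,X in ob]),[-.05,0,0])
print('blank in station',r.x,np.rad2deg(r.x[2]));print(r.fun.reshape(-1,2).round(1))
H=lambda a,L,y:T(st,(.06-L*np.sin(a),y,.072+L*np.cos(a)))
r=least_squares(lambda a:np.r_[proj(D,H(a[0],.112,.115))[0]-sd(370,322),proj(S,H(a[0],.112,.115))[0]-sc(468,117)],[1.])
print('pointer',r.x,r.fun)
for y in(.085,-.085):print(proj(D,H(.05,.13,y)),proj(S,H(.05,.13,y)))
print(sd(250,150),sd(380,5),sc(545,80),sc(358,205))
# pivot check
print(proj(D,H(0,0,.118)),sd(217,350))
E
python3 fit0.py
```

```text
station [ 0.56117706 -0.03824973  0.31311318] 17.940064001664926
[[ 0.4 -0.6]
 [-0.5 -1.3]
 [ 0.3 -0.9]
 [-0.2  0.3]
 [-0.4 -0.6]
 [ 0.4 -0.4]
 [ 0.4 -1.5]]
blank in station [-0.07281846  0.00632756  0.19821478] 11.356870206593612
[[-0.2  0.4]
 [ 0.4 -0.1]
 [ 0.4 -0.3]
 [-0.6 -0.1]]
pointer [1.08340228] [ 0.82143884 -0.32396101 -0.49600133 -0.48994373]
[[245.25033332 192.91047299]] [[307.21545506 197.40635624]]
[[266.00929191 168.45542087]] [[276.43678562 218.72564901]]
[246.24666667 194.58      ] [267.91333333 170.41333333] [305.41333333 197.91333333] [274.24666667 218.74666667]
[[240.67572719 228.56303359]] [240.74666667 227.91333333]
```

The crops confirm the plate on the base, with its far edge facing the line. The pointer reads about 1.08 rad. Next is a look with the wrist camera from above.

```bash
cat >> h.py <<'E'
ST=np.array([ 0.56117706,-0.03824973,0.31311318])
def W(X,st=None):
    p=ST if st is None else st
    c,s=np.cos(p[2]),np.sin(p[2]);return np.array([p[0]+c*X[0]-s*X[1],p[1]+s*X[0]+c*X[1],X[2]])
def ori(yaw=0,tilt=0):
    # tool x down, z to far (station yaw + yaw); tilt>0: fingers lean to point far side
    M=Rot.from_euler('z',ST[2]+yaw)*Rot.from_euler('y',-tilt)*Rot.from_matrix(np.array([[0,0,1],[0,1,0],[-1,0,0.]]))
    return M.as_quat()
def shot(n,fn):
    p,q=arm.read_tool_pos(),arm.read_eef_rot(); im=snapshot(n); cv2.imwrite(f'pics/{fn}.png',im); np.savez(f'pics/{fn}.npz',p=p,q=q); return im
def wcam(fn):
    z=np.load(f'pics/{fn}.npz'); return cam('wrist',z['p'],z['q'])
E
python3 - <<'E'
from h import *
for X,t in [((-.1,0,.27),0),((-.13,0,.25),.4),((-.09,.006,.08),0),((.08,0,.27),0),((-.04,0,.2),0)]:
    j=arm.ik(W(X),ori(0,t)); print(X,t,None if j is None else np.round(j,2))
arm.move_gripper(1.0)
arm.movep(W((-.1,0,.27)),ori())
shot('wrist','w1'); print(arm.read_time(),arm.read_tool_pos(),arm.read_ft_force())
E
```

```text
(-0.1, 0, 0.27) 0 [ 0.68  0.5  -0.84  1.95  0.47  0.9   1.48]
(-0.13, 0, 0.25) 0.4 [ 0.78  0.38 -0.72  2.25  0.32  0.24  1.73]
(-0.09, 0.006, 0.08) 0 [ 0.38  0.77 -0.45  2.1   0.78  0.44  1.2 ]
(0.08, 0, 0.27) 0 [ 0.42  0.74 -0.8   1.49  0.56  1.15  1.4 ]
(-0.04, 0, 0.2) 0 [ 0.53  0.66 -0.74  1.89  0.6   0.82  1.35]
2.4333 [ 0.46618863 -0.07010188  0.26986958] [ 0.34710155 -1.6508738  -0.58911608]
```

View pics/w1.png

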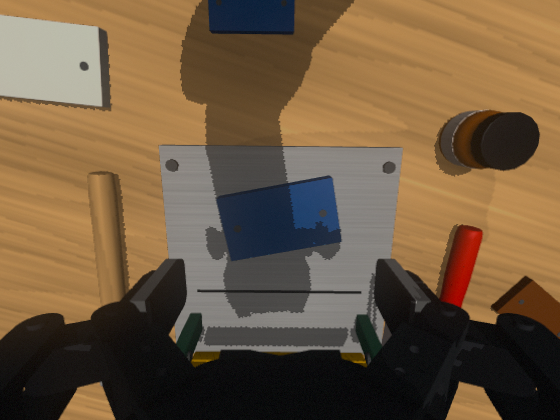

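```bash
python3 - <<'E'
from h import *
im=cv2.imread('pics/w1.png')
crop(im,150,410,135,305,3,'pics/w1c.png')
E
```

```text
(no output)
```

View pics/w1c.png

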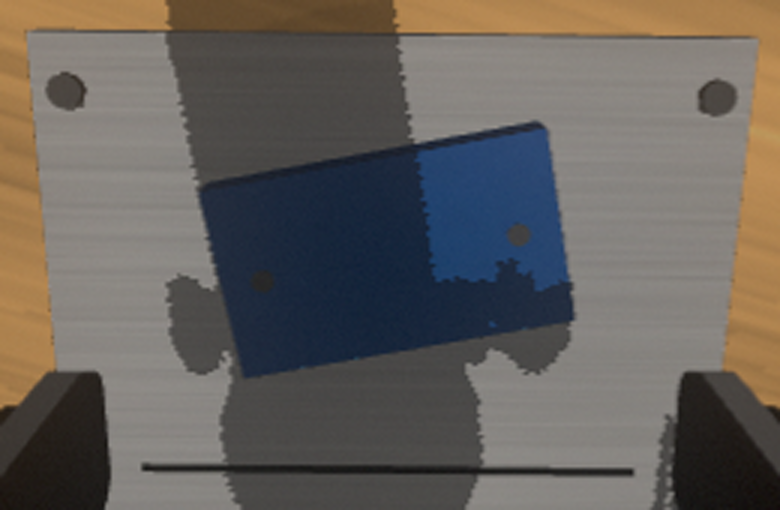

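```bash
cat > fit1.py <<'E'
from h import *
C=wcam('w1'); f=lambda *p:np.array(p)/3.-0.33+np.array((150,135))
obs=[(f(26,32),(-.145,-.125,.012)),(f(757,40),(-.145,.125,.012)),(f(142,467),(.02,-.095,.012)),(f(633,472),(.02,.095,.012))]
r=least_squares(lambda p:np.concatenate([proj(C,W(X,p))[0]-uv for uv,X in obs]),ST);st=r.x
print(st,r.fun.round(1).reshape(-1,2))
ob=[(f(203,191),(-.035,-.06,.028)),(f(548,130),(-.035,.06,.028)),(f(246,377),(.035,-.06,.028)),(f(574,320),(.035,.06,.028))]
r=least_squares(lambda p:np.concatenate([proj(C,W(W(X,p),st))[0]-uv for uv,X in ob]),[-.07,0,.2])
print(r.x,r.fun.round(1).reshape(-1,2))
E
python3 fit1.py
```

```text
[ 0.56071566 -0.03958493  0.30082009] [[-0.4 -0.1]
 [ 0.5 -0.1]
 [-0.1  0.3]
 [-0.   0.1]]
[-0.07082675  0.00068337  0.18981432] [[-1.2 -0.1]
 [ 0.7 -0.7]
 [-0.5  0.4]
 [ 1.   0.7]]
```

```bash
sed -i 's/^ST=.*/ST=np.array([0.5608,-0.0393,0.304])/' h.py; python3 - <<'E'
from h import *
try:
    arm.movep(W((-.139,0,.11)),ori())
except Exception as e: print(e)
print(arm.read_tool_pos(),arm.read_ft_force())
arm.line_to(W((-.139,0,.075)),.08); print(arm.read_ft_force(),arm.read_time())
shot('wrist','w2'); shot('side','s2')
crop(cv2.imread('pics/s2.png'),205,365,170,290,5,'pics/s2c.png')
E
```

```text
[ 0.42946655 -0.08094989  0.11048513] [0.64266663 0.51195448 0.79014043]
[-0.17486677 -0.27489891  0.49181432] 3.725
```

View pics/w2.png

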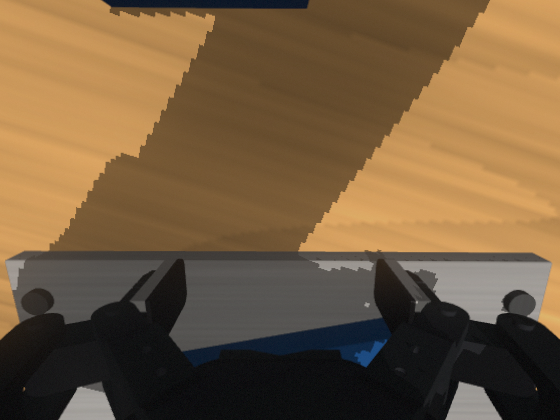

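View pics/s2c.png

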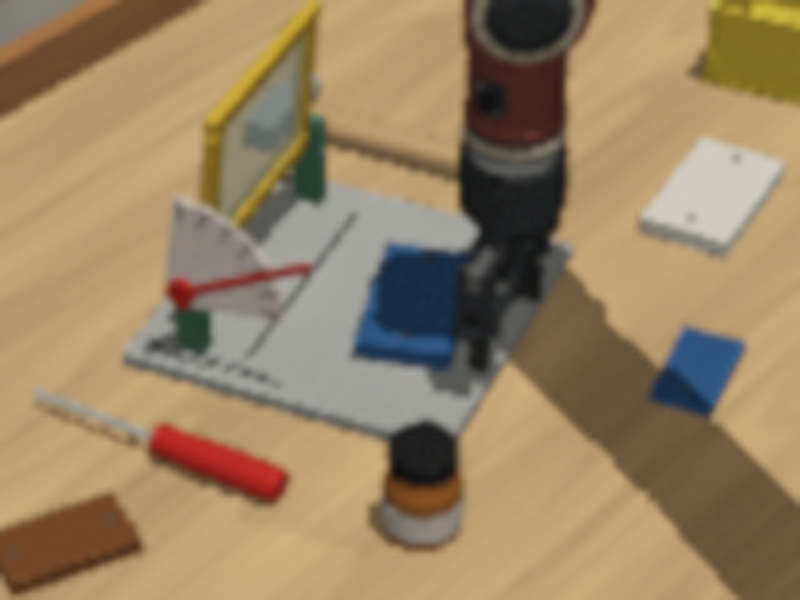

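The fingers are low behind the plate's near edge, and neither the plate nor the jar (crop 420,480) is touched. I'll push in slow stages and watch the force.

```bash
python3 - <<'E'
from h import *
for x in (-.11,-.09,-.072):
    arm.line_to(W((x,0,.075)),.04); print(x,arm.read_tool_pos(),arm.read_ft_force())
shot('wrist','w3'); shot('side','s3')
crop(cv2.imread('pics/s3.png'),205,365,170,290,5,'pics/s3c.png');print(arm.read_time())
E
```

```text
-0.11 [ 0.45603839 -0.07235932  0.07500714] [0.3579321  0.64606931 0.18419214]
-0.09 [ 0.47548912 -0.06601409  0.07507482] [0.12868988 0.93361523 0.66547986]
-0.072 [ 0.49272493 -0.06053686  0.07506839] [0.0955402  0.38031799 0.2210724 ]
6.05
```

View pics/w3.png

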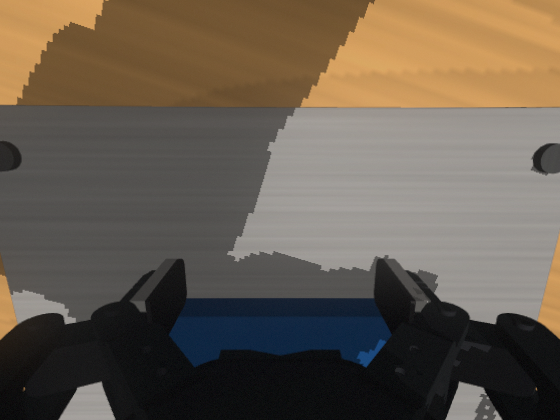

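View pics/s3c.png

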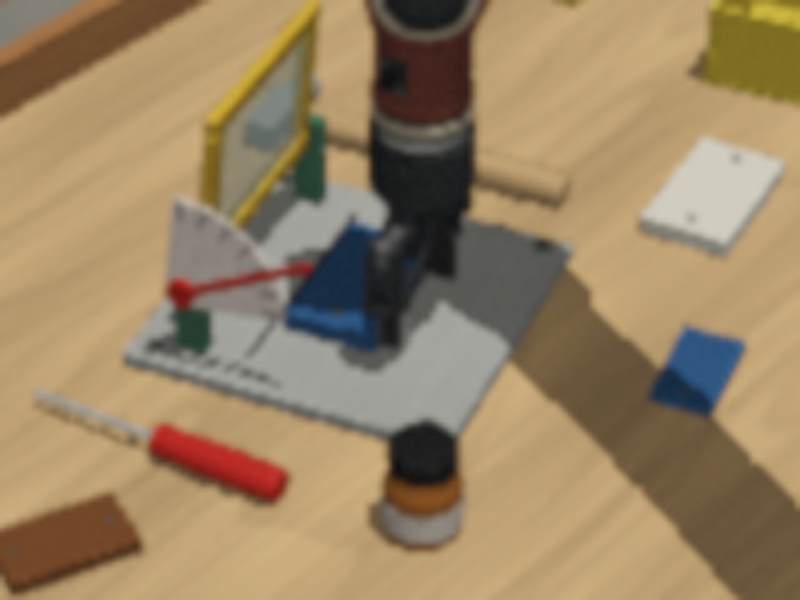

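```bash
cat > edges.py <<'E'
import sys
from h import *
fn=sys.argv[1]; C=wcam(fn); g=cv2.imread(f'pics/{fn}.png').astype(float); 
Minv=lambda P:np.array([[np.cos(ST[2]),np.sin(ST[2])],[-np.sin(ST[2]),np.cos(ST[2])]])@(P[:2]-ST[:2])
def edge(cols,r0,r1,z,ch):
    out=[]
    for c in cols:
        v=cv2.GaussianBlur(g[r0:r1,c-1:c+2].mean(1) @ ch[:,None],(1,5),0).ravel()
        d=np.abs(np.diff(v)); k=int(d.argmax())
        k2=np.arange(max(k-2,0),min(k+3,len(d))); out.append((c,r0+.5+(d[k2]*k2).sum()/d[k2].sum()))
    P=np.array([Minv(p) for p in back(C,out,z)]);f=np.polyfit(P[:,1],P[:,0],1);print('x0',f[1]*1e3,'slope deg',np.degrees(f[0]),'rms mm',1e3*np.std(P[:,0]-np.polyval(f,P[:,1])),'rows',out[0],out[-1]);return f
a=eval(sys.argv[2]);b=eval(sys.argv[3])
fb=edge(range(*a[0]),*a[1],.012,np.array([-1.,0,1]))
fp=edge(range(*b[0]),*b[1],.012,np.array([-1.,0,1]))
print('plate near edge rel base edge mm',(fp[1]-fb[1])*1e3,'-> station x',(fp[1]-fb[1])*1e3-145,'rel angle',np.degrees(fp[0]-fb[0]))
E
python3 edges.py w3 '((120,500,10),(95,118))' '((200,370,10),(285,308))'
```

```text
x0 -145.62436996014947 slope deg 0.1783050081438932 rms mm 0.04277467288114012 rows (120, np.float64(105.60566801619433)) (490, np.float64(106.85427394438723))
x0 -59.150566096867514 slope deg -0.02622425275741513 rms mm 0.020678482469160295 rows (200, np.float64(297.7413101604278)) (360, np.float64(297.79558404558406))
plate near edge rel base edge mm 86.47380386328194 -> station x -58.526196136718056 rel angle -0.2045292609013083
```

```bash
python3 - <<'E'
from h import *
p=arm.read_tool_pos()
arm.line_to(W((-.0645,0,.075)),.03,ori(.0033)); print(arm.read_tool_pos(),arm.read_ft_force())
shot('wrist','w4')
arm.line_to(W((-.095,0,.075)),.15)
arm.line_to(W((-.13,0,.22)),.3)
shot('wrist','w5'); print(arm.read_time())
E
python3 edges.py w4 '((120,500,10),(75,100))' '((200,370,10),(285,308))'
```

```text
[ 0.49982007 -0.05837773  0.07505092] [ 0.01213296 -0.31262834 -0.65680281]
7.55
x0 -145.60174077648418 slope deg 0.17338818802918557 rms mm 0.02970740159964065 rows (120, np.float64(85.45151754040205)) (490, np.float64(87.85944228009022))
x0 -52.77053072422177 slope deg -0.3022854298880236 rms mm 0.030272991376138193 rows (200, np.float64(296.12847222222223)) (360, np.float64(295.74805653710246))
plate near edge rel base edge mm 92.83121005226242 -> station x -52.16878994773758 rel angle -0.47567361791720913
```

View pics/w5.png

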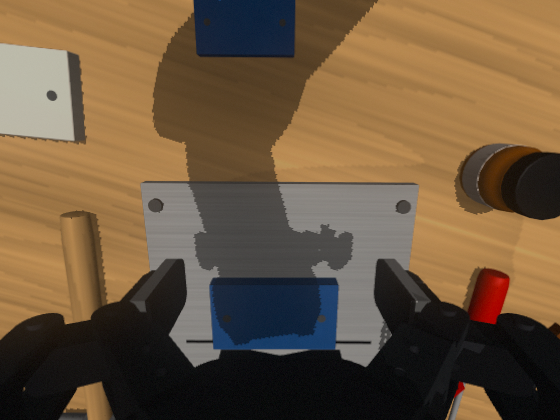

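```bash
python3 - <<'E'
from h import *
crop(cv2.imread('pics/w5.png'),175,395,260,360,3.5,'pics/w5c.png')
E
```

```text
(no output)
```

View pics/w5c.png

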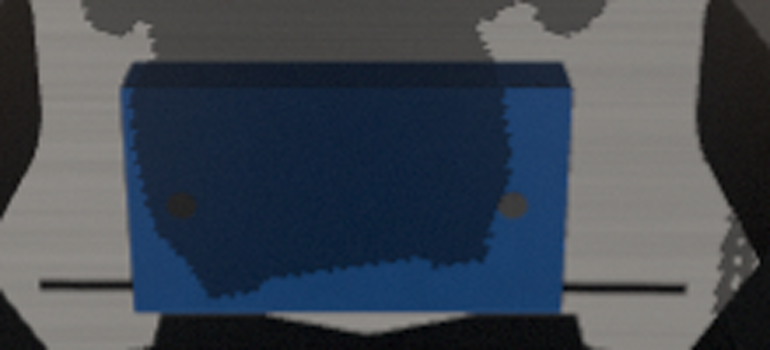

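```bash
python3 - <<'E'
from h import *
C=wcam('w5'); f=lambda *p:np.array(p)/3.5-0.36+np.array((175,260))
R=lambda P:np.array([[np.cos(ST[2]),np.sin(ST[2])],[-np.sin(ST[2]),np.cos(ST[2])]])@(P[:2]-ST[:2])*1e3
for n,uv,z in [('lineR',f(42,286),.012),('lineL',f(684,289.5),.012),('farR',f(136,311.5),.028),('farL',f(560,312.5),.028),('nearbotR',f(138,62),.012),('nearbotL',f(560,62),.012),('neartopR',f(124,88),.028),('neartopL',f(571,88),.028)]:
    print(n,R(back(C,[uv],z)[0]).round(2))
E
python3 edges.py w5 '((160,180,4),(175,192))' '((220,330,10),(270,285))'
```

```text
lineR [ 19.81 -94.85]
lineL [20.33 94.58]
farR [ 15.69 -63.69]
farL [15.61 55.1 ]
nearbotR [-52.83 -62.95]
nearbotL [-53.25  54.5 ]
neartopR [-53.54 -63.38]
neartopL [-53.96  54.68]
x0 -148.02286873326764 slope deg -0.033856513888060207 rms mm 0.010903391337042028 rows (160, np.float64(180.5585956416465)) (176, np.float64(180.6076354679803))
x0 -53.15176121302607 slope deg -0.15314153810871434 rms mm 0.03798898743175544 rows (220, np.float64(277.1847935548842)) (320, np.float64(277.2878426698451))
plate near edge rel base edge mm 94.87110752024158 -> station x -50.12889247975842 rel angle -0.11928502422065412
```

```bash
python3 - <<'E'
from h import *
arm.line_to(W((-.10,0,.075)),.25,ori(-.003))
arm.line_to(W((-.075,0,.075)),.06)
arm.line_to(W((-.0617,0,.075)),.025); print(arm.read_tool_pos(),arm.read_ft_force())
shot('wrist','w6')
arm.line_to(W((-.095,0,.075)),.15)
arm.line_to(W((-.095,0,.31)),.35)
arm.line_to(W((.08,0,.31)),.3)
shot('wrist','w7'); print(arm.read_time())
E
python3 edges.py w6 '((120,500,10),(65,100))' '((200,370,10),(285,308))'
```

```text
[ 0.501773   -0.05784774  0.07491009] [-1.11441704 -0.28591249  0.08664128]
11.575
x0 -145.64893593734848 slope deg 0.20495886680854436 rms mm 0.022336110251034342 rows (120, np.float64(81.23067823343848)) (490, np.float64(81.15371241562693))
x0 -50.95210220814583 slope deg 0.14748318516666453 rms mm 0.013945004217389492 rows (200, np.float64(295.9232105628909)) (360, np.float64(295.85780470420525))
plate near edge rel base edge mm 94.69683372920265 -> station x -50.30316627079735 rel angle -0.057475681641879814
```

View pics/w7.png

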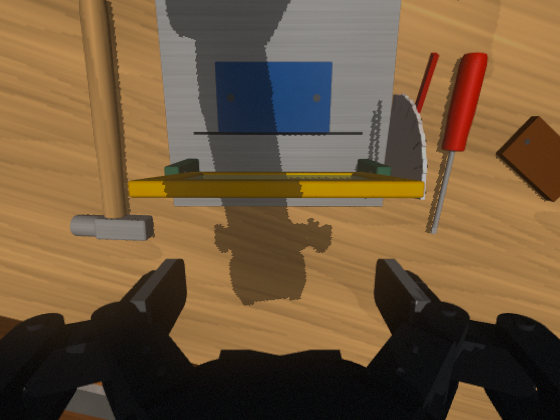

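```bash
python3 - <<'E'
from h import *
im=cv2.imread('pics/w7.png')
crop(im,185,375,55,145,4,'pics/w7c.png')
g=im.astype(int)
for c in (205,225,240,270,300,320,345):print(c,[tuple(g[r,c]) for r in range(128,138)])
E
```

```text
205 [(np.int64(126), np.int64(131), np.int64(134)), (np.int64(131), np.int64(134), np.int64(138)), (np.int64(130), np.int64(133), np.int64(137)), (np.int64(119), np.int64(123), np.int64(127)), (np.int64(42), np.int64(45), np.int64(49)), (np.int64(39), np.int64(43), np.int64(46)), (np.int64(66), np.int64(69), np.int64(73)), (np.int64(127), np.int64(132), np.int64(134)), (np.int64(127), np.int64(132), np.int64(135)), (np.int64(128), np.int64(132), np.int64(135))]
225 [(np.int64(60), np.int64(41), np.int64(30)), (np.int64(60), np.int64(42), np.int64(30)), (np.int64(58), np.int64(40), np.int64(28)), (np.int64(59), np.int64(42), np.int64(33)), (np.int64(37), np.int64(31), np.int64(29)), (np.int64(28), np.int64(29), np.int64(31)), (np.int64(35), np.int64(36), np.int64(38)), (np.int64(69), np.int64(71), np.int64(73)), (np.int64(69), np.int64(71), np.int64(73)), (np.int64(70), np.int64(73), np.int64(74))]
240 [(np.int64(58), np.int64(38), np.int64(24)), (np.int64(58), np.int64(37), np.int64(25)), (np.int64(58), np.int64(37), np.int64(26)), (np.int64(57), np.int64(39), np.int64(27)), (np.int6
[... 1382 characters left out ...]
36)), (np.int64(36), np.int64(35), np.int64(35)), (np.int64(47), np.int64(47), np.int64(49)), (np.int64(113), np.int64(115), np.int64(117)), (np.int64(131), np.int64(133), np.int64(137)), (np.int64(131), np.int64(134), np.int64(137))]
345 [(np.int64(132), np.int64(135), np.int64(139)), (np.int64(129), np.int64(133), np.int64(135)), (np.int64(126), np.int64(129), np.int64(132)), (np.int64(119), np.int64(122), np.int64(125)), (np.int64(62), np.int64(64), np.int64(67)), (np.int64(48), np.int64(49), np.int64(51)), (np.int64(64), np.int64(65), np.int64(68)), (np.int64(127), np.int64(130), np.int64(134)), (np.int64(129), np.int64(133), np.int64(135)), (np.int64(129), np.int64(133), np.int64(137))]
```

View pics/w7c.png

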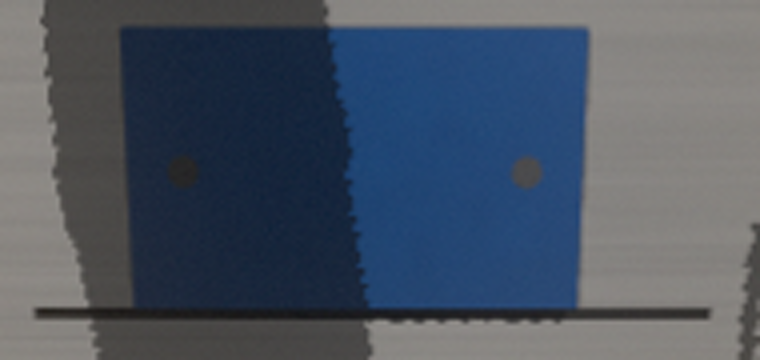

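```bash
python3 - <<'E'
from h import *
C=wcam('w7')
R=lambda P:np.array([[np.cos(ST[2]),np.sin(ST[2])],[-np.sin(ST[2]),np.cos(ST[2])]])@(P[:2]-ST[:2])*1e3
for n,uv,z in [('lineR',(205,132.95),.012),('lineL',(345,132.97),.012),('farR',(225,131.85),.028),('farL',(320,131.85),.028)]:
    print(n,R(back(C,[uv],z)[0]).round(2))
print(R(-C[2].T@C[3]))
E
```

```text
lineR [ 19.01 -82.62]
lineL [19.26 75.58]
farR [ 17.55 -57.32]
farL [17.69 45.3 ]
[11.74514307  1.55173212]
```

```bash
python3 - <<'E'
from h import *
arm.move_gripper  # keep open for the last push
arm.line_to(W((-.10,0,.20)),.4,ori(-.003))
arm.line_to(W((-.095,0,.075)),.25)
arm.line_to(W((-.070,0,.075)),.06)
arm.line_to(W((-.0604,0,.075)),.02); print(arm.read_tool_pos(),arm.read_ft_force())
shot('wrist','w8')
arm.line_to(W((-.095,0,.075)),.15)
arm.line_to(W((-.095,0,.31)),.35)
arm.line_to(W((.09,0,.31)),.3)
shot('wrist','w9'); print(arm.read_time())
E
python3 edges.py w8 '((120,500,10),(60,100))' '((200,370,10),(285,308))'
python3 - <<'E'
from h import *
im=cv2.imread('pics/w9.png')
crop(im,185,445,20,195,3,'pics/w9c.png')
g=im.mean(2).astype(int)
for c in (205,225,240,300,320,345):print(c,[g[r,c] for r in range(105,140)])
E
```

```text
[ 0.50290366 -0.05750226  0.07490588] [-1.85816012 -0.29908984  0.44756731]
16.1917
x0 -145.62386944213654 slope deg 0.14338270024907862 rms mm 0.016716332777921537 rows (120, np.float64(78.19065606361829)) (490, np.float64(77.73046794475366))
x0 -49.790933902316226 slope deg 0.15481399448256022 rms mm 0.013694233735903871 rows (200, np.float64(295.8677192982456)) (360, np.float64(295.8995695839311))
plate near edge rel base edge mm 95.83293553982031 -> station x -49.16706446017969 rel angle 0.011431294233481604
205 [np.int64(72), np.int64(71), np.int64(71), np.int64(71), np.int64(72), np.int64(71), np.int64(72), np.int64(73), np.int64(73), np.int64(73), np.int64(74), np.int64(74), np.int64(72), np.int64(72), np.int64(71), np.int64(72), np.int64(70), np.int64(58), np.int64(30), np.int64(35), np.int64(60), np.int64(88), np.int64(88), np.int64(89), np.int64(95), np.int64(127), np.int64(130), np.int64(130), np.int64(130), np.int64(130), np.int64(131), np.int64(129), np.int64(127), np.int64(125), np.int64(126)]
225 [np.int64(41), np.int64(42), np.int64(41), np.int64(42), np.int64(41), np
[... 1756 characters left out ...]
64(134), np.int64(130), np.int64(132), np.int64(133), np.int64(133), np.int64(132), np.int64(132), np.int64(133), np.int64(131), np.int64(131), np.int64(128), np.int64(128)]
345 [np.int64(132), np.int64(129), np.int64(128), np.int64(129), np.int64(128), np.int64(127), np.int64(128), np.int64(128), np.int64(126), np.int64(130), np.int64(130), np.int64(132), np.int64(132), np.int64(132), np.int64(131), np.int64(130), np.int64(128), np.int64(118), np.int64(47), np.int64(50), np.int64(78), np.int64(128), np.int64(130), np.int64(132), np.int64(131), np.int64(130), np.int64(130), np.int64(133), np.int64(130), np.int64(129), np.int64(130), np.int64(127), np.int64(130), np.int64(126), np.int64(127)]
```

View pics/w9c.png

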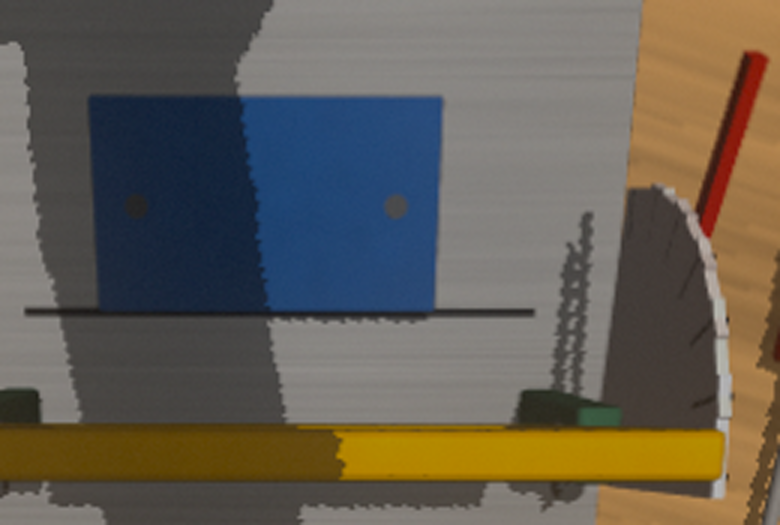

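```bash
python3 - <<'E'
from h import *
C=wcam('w9')
R=lambda P:np.array([[np.cos(ST[2]),np.sin(ST[2])],[-np.sin(ST[2]),np.cos(ST[2])]])@(P[:2]-ST[:2])*1e3
for n,uv,z in [('lineR',(205,123.65),.012),('lineL',(345,123.74),.012),('farR',(225,123.2),.028),('farL',(320,123.2),.028)]:
    print(n,R(back(C,[uv],z)[0]).round(2))
cc=R(-C[2].T@C[3]);print(cc)
# pointer tip + guard edge
H=lambda a,L,y:W((.06-L*np.sin(a),y,.072+L*np.cos(a)))
f=lambda *p:np.array(p)/3.-0.33+np.array((185,20))
for a in (1.0,1.04,1.08,1.12,1.16): print(a,(proj(C,H(a,.112,.115))[0]-(185,20)+.33)*3,(proj(C,H(a,.09,.115))[0]-(185,20)+.33)*3)
for a in (0,.04,.08,.12): print('guard',a,[(proj(C,W((.06-.13*np.sin(a)+o*np.cos(a),.085,.072+.13*np.cos(a)+o*np.sin(a))))[0]-(185,20)+.33)*3 for o in(-.005,.005)])
E
```

```text
lineR [ 19.1  -82.05]
lineL [19.42 74.99]
farR [ 18.75 -56.96]
farL [18.89 44.95]
[21.83900678  1.54137535]
1.0 [767.04557346  69.78267766] [733.65064686 163.37711891]
1.04 [760.48101825  62.95521528] [729.06001667 157.30663805]
1.08 [753.82627515  57.125187  ] [724.37517417 151.93055508]
1.12 [747.10627835  52.27042409] [719.61213128 147.24246941]
1.16 [740.34464117  48.36509354] [714.78640076 143.23333793]
guard 0 [array([725.16744375, 499.17254534]), array([718.94532593, 550.44728609])]
guard 0.04 [array([727.75394505, 471.68974497]), array([722.3807296 , 524.06142095])]
guard 0.08 [array([729.86705768, 443.81962715]), array([725.38539325, 497.04934107])]
guard 0.12 [array([731.48936259, 415.69665427]), array([727.93573702, 469.53169285])]
```

The plate's far edge lies on the scribed line: it is within about 0.5 mm of the line's centre and parallel to it. The pointer is about 1.085 rad and the guard starts near 0.10. I'll fold the guard part of the way with the shut fingers, pressing its free-edge bar from the far side.

```bash
cat >> h.py <<'E'
def tcp(a,L=.119,o=.005):
    return W((.06-L*np.sin(a)+o*np.cos(a)+.011,0,.072+L*np.cos(a)+o*np.sin(a)+.073))
E
python3 - <<'E'
from h import *
for a in (-.1,.5,.9,1.08): print(a,tcp(a),arm.ik(tcp(a),ori()) is not None)
arm.move_gripper(0.0)
arm.line_to(W((.105,0,.27)),.25,ori())
print(arm.read_ft_force(),arm.read_opening(),arm.read_time())
arm.line_to(tcp(-.02),.15)
for a in np.linspace(.1,.9,8):
    arm.line_to(tcp(a),.09); print(round(a,2),arm.read_ft_force().round(1))
shot('side','s10');shot('scene','c10'); print(arm.read_time())
crop(cv2.imread('pics/s10.png'),205,335,170,265,6,'pics/s10c.png')
crop(cv2.imread('pics/c10.png'),215,345,185,280,6,'pics/c10c.png')
E
```

```text
-0.1 [ 0.64462675 -0.0130015   0.26290633] True
0.5 [ 0.5782955  -0.03381123  0.25182945] True
0.9 [ 0.5425683  -0.04501973  0.22288822] True
1.08 [ 0.53065246 -0.04875802  0.20549786] True
[0.02193174 0.51703327 0.8753415 ] 0.004019448570060367 17.2833
0.1 [-0.4 -0.4  1. ]
0.21 [2.  0.  1.5]
0.33 [1.3 1.3 2.6]
0.44 [0.7 0.5 1. ]
0.56 [0.  0.9 0.1]
0.67 [-0.2  0.6  0.9]
0.79 [0.6 0.5 0.1]
0.9 [-1.2  0.5  0.1]
20.125
```

View pics/s10c.png

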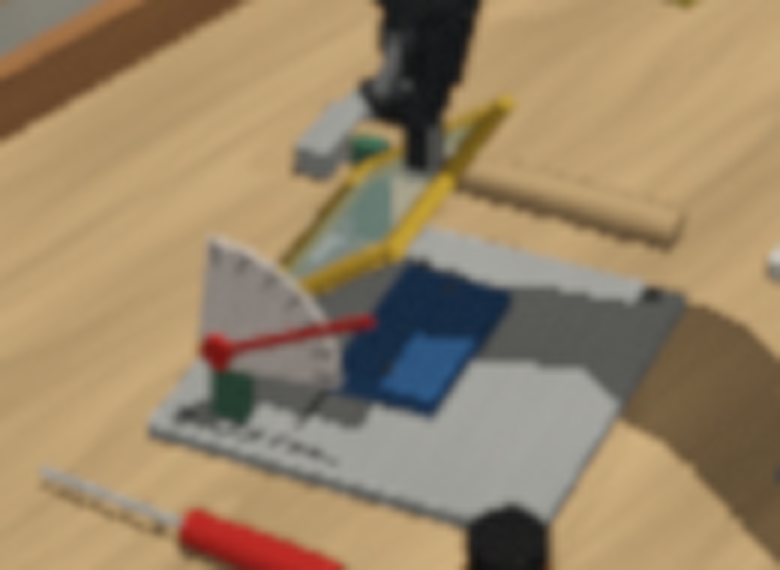

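View pics/c10c.png

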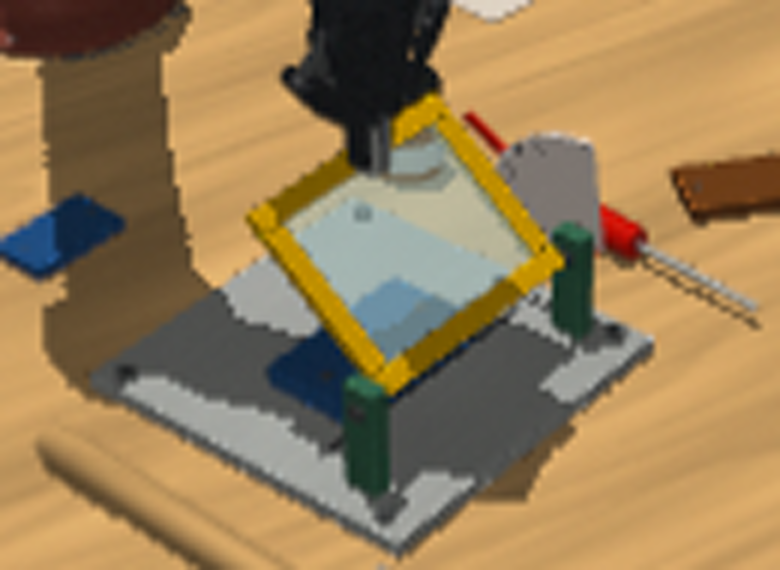

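```bash
cat > gfit.py <<'E'
from h import *
S=cam('scene');D=cam('side'); st=np.array([ 0.56117706,-0.03824973,0.31311318])
f=lambda uv,o:(uv-o+.42)*6
G=lambda a,y,o,L=.13:W((.06-L*np.sin(a)+o*np.cos(a),y,.072+L*np.cos(a)+o*np.sin(a)),st)
import sys
for a in map(float,sys.argv[1:]):
    print(a,'side L/R top(far) face',*[f(proj(D,G(a,y,.005))[0],(205,170)).round(0) for y in(.085,-.085)],'Lbot',f(proj(D,G(a,.085,-.005))[0],(205,170)).round(0),'ptr',f(proj(D,G(a,.115,0,.112))[0],(205,170)).round(0),
     'scene top L/R',*[f(proj(S,G(a,y,.005))[0],(215,185)).round(0) for y in(.085,-.085)],'Rbot',f(proj(S,G(a,-.085,-.005))[0],(215,185)).round(0),'ptr',f(proj(S,G(a,.115,0,.112))[0],(215,185)).round(0))
E
python3 gfit.py .86 .9 .94 .98 1.02 1.08 1.12
```

```text
0.86 side L/R top(far) face [390. 237.] [505.  83.] Lbot [401. 250.] ptr [351. 284.] scene top L/R [439.  87.] [255. 210.] Rbot [247. 217.] ptr [483.  94.]
0.9 side L/R top(far) face [396. 244.] [510.  90.] Lbot [406. 258.] ptr [356. 291.] scene top L/R [435.  91.] [251. 214.] Rbot [243. 221.] ptr [479.  97.]
0.94 side L/R top(far) face [401. 251.] [515.  96.] Lbot [411. 265.] ptr [361. 297.] scene top L/R [431.  94.] [247. 217.] Rbot [240. 225.] ptr [476. 100.]
0.98 side L/R top(far) face [407. 258.] [520. 103.] Lbot [416. 273.] ptr [365. 303.] scene top L/R [427.  98.] [243. 221.] Rbot [237. 230.] ptr [472. 104.]
1.02 side L/R top(far) face [412. 266.] [525. 110.] Lbot [420. 280.] ptr [369. 310.] scene top L/R [423. 103.] [240. 225.] Rbot [234. 234.] ptr [469. 108.]
1.08 side L/R top(far) face [418. 277.] [531. 121.] Lbot [426. 292.] ptr [375. 319.] scene top L/R [418. 109.] [235. 232.] Rbot [230. 242.] ptr [465. 114.]
1.12 side L/R top(far) face [423. 285.] [535. 128.] Lbot [430. 299.] ptr [378. 326.] scene top L/R [415. 114.] [232. 237.] Rbot [227. 247.] ptr [463. 118.]
```

```bash
python3 - <<'E'
from h import *
for t in (.4,.5,.6,.7,.8):
  for x in (-.16,-.13,-.10,-.07):
    for y in (0,.05):
      c=np.array([np.cos(t),np.sin(t)]); 
      off=-.0709*np.array([c[1],-c[0]])-.066*c
      cx=x+off[0]; cz=.072+(.06-cx)/np.tan(1.085); z=cz-off[1]
      j=arm.ik(W((x,y,z)),ori(0,t)); 
      if j is not None: print(t,x,y,'z',round(z,3),'cam',round(cx,3),round(cz,3),np.round(j,2))
E
```

```text
0.4 -0.16 0 z 0.195 cam -0.248 0.235 [ 0.65  0.44 -0.51  2.39  0.91  0.02  1.19]
0.4 -0.13 0 z 0.179 cam -0.218 0.219 [ 0.62  0.51 -0.53  2.34  1.74  0.07  0.33]
0.4 -0.13 0.05 z 0.179 cam -0.218 0.219 [ 0.85  0.7  -1.14  2.4   1.67  0.53  0.27]
0.4 -0.1 0 z 0.164 cam -0.188 0.203 [ 0.91  0.81 -1.15  2.28  1.59  0.57  0.48]
0.4 -0.1 0.05 z 0.164 cam -0.188 0.203 [ 0.8   0.78 -1.15  2.34  1.69  0.6   0.26]
0.4 -0.07 0 z 0.148 cam -0.158 0.187 [ 0.86  0.88 -1.15  2.23  1.62  0.63  0.47]
0.4 -0.07 0.05 z 0.148 cam -0.158 0.187 [ 0.76  0.86 -1.15  2.29  1.7   0.66  0.27]
0.5 -0.13 0 z 0.19 cam -0.222 0.221 [ 1.    0.7  -1.14  2.38  1.8   0.43  0.3 ]
0.5 -0.1 0 z 0.174 cam -0.192 0.205 [ 0.94  0.78 -1.14  2.33  1.82  0.51  0.29]
0.5 -0.1 0.05 z 0.174 cam -0.192 0.205 [ 0.82  0.76 -1.14  2.39  1.91  0.56  0.06]
0.5 -0.07 0 z 0.159 cam -0.162 0.189 [ 0.89  0.86 -1.14  2.27  1.82  0.57  0.3 ]
0.5 -0.07 0.05 z 0.159 cam -0.162 0.189 [ 0.78  0.84 -1.14  2.34  1.9   0.63  0.09]
0.6 -0.1 0 z 0.185 cam -0.195 0.206 [ 0.97  0.77 -1.14  2.37  2.08  0.48  0.05]
0.6 -0.07 0 z 0.169 cam -0.165 0.191 [ 0.92  0.84 -1.14  2.32  2.06  0.54  0.09]
0.6 -0.07 0.05 z 0.169 cam -0.165 0.191 [ 0.8   0.82 -1.14  2.38  2.13  0.63 -0.1 ]
0.7 -0.07 0 z 0.18 cam -0.166 0.191 [ 0.94  0.84 -1.14  2.36  2.31  0.55 -0.12]
```

```bash
python3 - <<'E'
from h import *
for a in (.97,1.03): arm.line_to(tcp(a),.06); print(arm.read_ft_force().round(1))
p=np.array(tcp(1.03)); 
arm.line_to(p+[0,0,.10],.3)
arm.line_to(W((-.13,0,.29)),.3)
try: arm.line_to(W((-.13,0,.19)),.25,ori(0,.5))
except arm.MotionError as e:
    print(e); arm.movep(W((-.13,0,.19)),ori(0,.5))
print(arm.read_time(),arm.read_tool_pos(),arm.read_joint_positions().round(2))
shot('wrist','w11');shot('side','s11')
crop(cv2.imread('pics/s11.png'),205,335,170,265,6,'pics/s11c.png')
E
```

```text
[1.4 0.3 0.8]
[ 1.3  0.3 -0.7]
the arm cannot follow that straight line within its joint ranges
22.9 [ 0.43788692 -0.0781414   0.19022697] [ 1.    0.71 -1.14  2.37  1.8   0.43  0.3 ]
```

View pics/w11.png

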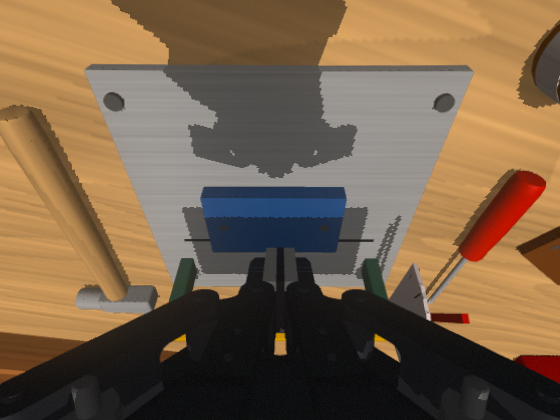

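View pics/s11c.png

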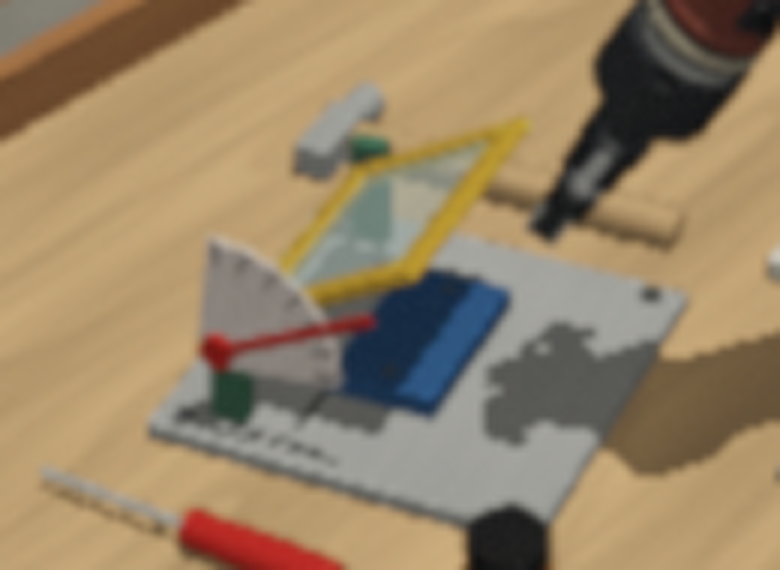

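```bash
python3 - <<'E'
from h import *
C=wcam('w11')
G=lambda a,y,o,L=.13:W((.06-L*np.sin(a)+o*np.cos(a),y,.072+L*np.cos(a)+o*np.sin(a)))
for a in (.98,1.02,1.06,1.1,1.14): print(a,'guard bot/top L',proj(C,G(a,.085,-.005))[0].round(1),proj(C,G(a,.085,.005))[0].round(1),'mid',proj(C,G(a,0,-.005))[0].round(1),'ptr',proj(C,G(a,.115,0,.112))[0].round(1),)
crop(cv2.imread('pics/w11.png'),165,485,250,390,2.4,'pics/w11c.png')
E
python3 gfit.py 1.0 1.02 1.04 1.06 1.08 1.10
```

```text
0.98 guard bot/top L [430.8 331.7] [432.8 351. ] mid [278.3 331.2] ptr [467.5 335.8]
1.02 guard bot/top L [429.6 321.7] [431.9 340.9] mid [278.3 321.4] ptr [466.5 328. ]
1.06 guard bot/top L [428.2 312. ] [430.8 330.9] mid [278.3 311.6] ptr [465.2 320.2]
1.1 guard bot/top L [426.7 302.4] [429.5 321. ] mid [278.3 302.1] ptr [463.9 312.5]
1.14 guard bot/top L [425.1 293.1] [428.1 311.2] mid [278.3 292.8] ptr [462.4 305. ]
1.0 side L/R top(far) face [409. 262.] [522. 107.] Lbot [418. 276.] ptr [367. 306.] scene top L/R [425. 101.] [241. 223.] Rbot [235. 232.] ptr [471. 106.]
1.02 side L/R top(far) face [412. 266.] [525. 110.] Lbot [420. 280.] ptr [369. 310.] scene top L/R [423. 103.] [240. 225.] Rbot [234. 234.] ptr [469. 108.]
1.04 side L/R top(far) face [414. 269.] [527. 114.] Lbot [422. 284.] ptr [371. 313.] scene top L/R [422. 105.] [238. 228.] Rbot [232. 237.] ptr [468. 110.]
1.06 side L/R top(far) face [416. 273.] [529. 118.] Lbot [424. 288.] ptr [373. 316.] scene top L/R [420. 107.] [236. 230.] Rbot [231. 239.] ptr [467. 112.]
1.08 side L/R top(far) face [418. 277.] [531. 121.] Lbot [426. 292.] ptr [375. 319.] scene top L/R [418. 109.] [235. 232.] Rbot [230. 242.] ptr [465. 114.]
1.1 side L/R top(far) face [420. 281.] [533. 125.] Lbot [428. 295.] ptr [376. 323.] scene top L/R [417. 112.] [233. 235.] Rbot [228. 244.] ptr [464. 116.]
```

View pics/w11c.png

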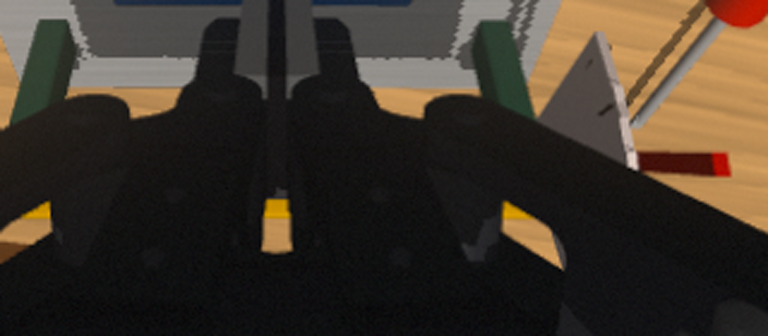

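```bash
python3 - <<'E'
from h import *
for t in (.3,.4,.5):
  for x in (-.15,-.13,-.115,-.10):
    for y in (.07,.085,.1):
      c=np.array([np.cos(t),np.sin(t)]); off=-.0709*np.array([c[1],-c[0]])-.066*c
      cx=x+off[0]; cz=.072+(.06-cx)/np.tan(1.085); z=cz-off[1]
      j=arm.ik(W((x,y,z)),ori(0,t))
      if j is not None: print(t,x,y,'z',round(z,3),np.round(j,2))
E
```

```text
0.3 -0.15 0.07 z 0.179 [ 0.76  0.62 -1.05  2.41  1.46  0.47  0.39]
0.3 -0.13 0.07 z 0.168 [ 0.72  0.66 -1.03  2.37  1.49  0.5   0.36]
0.3 -0.13 0.085 z 0.168 [ 0.69  0.67 -1.06  2.39  1.51  0.54  0.3 ]
0.3 -0.13 0.1 z 0.168 [ 0.66  0.68 -1.09  2.4   1.53  0.57  0.23]
0.3 -0.115 0.07 z 0.161 [ 0.69  0.7  -1.02  2.35  1.51  0.53  0.35]
0.3 -0.115 0.085 z 0.161 [ 0.66  0.71 -1.05  2.36  1.53  0.56  0.29]
0.3 -0.115 0.1 z 0.161 [ 0.64  0.72 -1.08  2.37  1.54  0.59  0.23]
0.3 -0.1 0.07 z 0.153 [ 0.66  0.73 -1.01  2.32  1.52  0.55  0.35]
0.3 -0.1 0.085 z 0.153 [ 0.64  0.74 -1.04  2.33  1.54  0.58  0.29]
0.3 -0.1 0.1 z 0.153 [ 0.62  0.75 -1.07  2.34  1.56  0.61  0.23]
0.4 -0.13 0.07 z 0.179 [ 0.8   0.7  -1.15  2.42  1.7   0.55  0.18]
0.4 -0.115 0.07 z 0.171 [ 0.77  0.73 -1.14  2.39  1.71  0.58  0.17]
0.4 -0.115 0.085 z 0.171 [ 0.74  0.74 -1.16  2.41  1.72  0.61  0.11]
0.4 -0.115 0.1 z 0.171 [ 0.7   0.74 -1.18  2.42  1.73  0.64  0.06]
0.4 -0.1 0.07 z 0.164 [ 0.74  0.76 -1.12  2.36  1.72  0.6   0.17]
0.4 -0.1 0.085 z 0.164 [ 0.71  0.77 -1.15  2.38  1.73  0.63  0.12]
0.4 -0.1 0.1 z 0.164 [ 0.68  0.78 -1.17  2.39  1.74  0.66  0.07]
0.5 -0.1 0.07 z 0.174 [ 0.8   0.79 -1.21  2.41  1.9   0.65  0.02]
```

```bash
python3 - <<'E'
from h import *
print(arm.ik(W((-.13,.07,.25)),ori(0,.4)))
arm.movep(np.array(tcp(1.0))+[0,0,.09],ori())
arm.line_to(np.array(tcp(1.0))+[0,0,.012],.25)
arm.line_to(tcp(1.03),.08)
arm.line_to(tcp(1.072),.04); print(arm.read_ft_force().round(1), arm.read_tool_pos()-tcp(1.072))
arm.line_to(np.array(tcp(1.072))+[0,0,.10],.3)
arm.move_gripper(1.0)
arm.movep(W((-.13,.07,.25)),ori(0,.4)); 
print(arm.read_time())
shot('wrist','w12');shot('side','s12')
crop(cv2.imread('pics/s12.png'),205,335,170,265,6,'pics/s12c.png')
E
```

```text
[ 0.88516686  0.46509456 -1.14923253  2.33091445  1.11732438  0.39670673
  0.73321423]
[0.5 0.4 0.4] [0.00037365 0.00017528 0.00031154]
27.2167
```

View pics/w12.png

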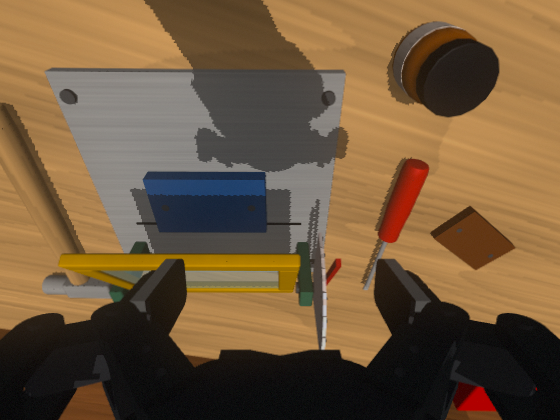

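View pics/s12c.png

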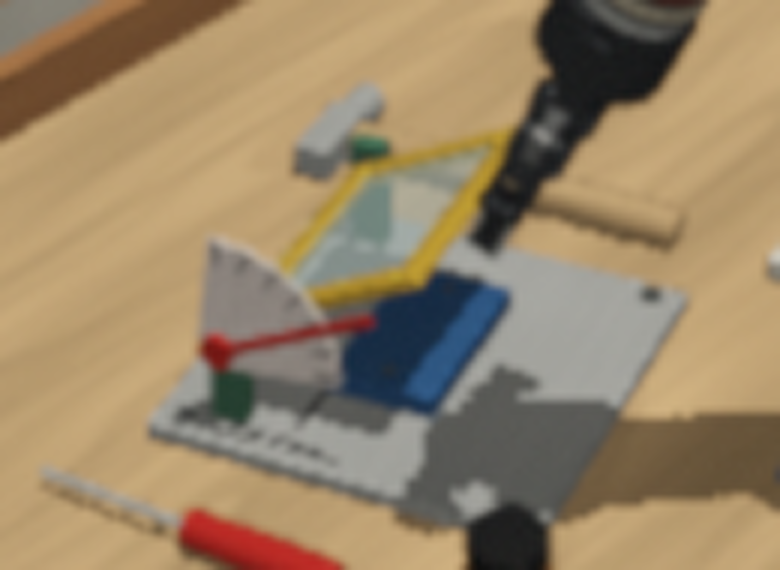

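```bash
python3 - <<'E'
from h import *
crop(cv2.imread('pics/w12.png'),250,360,235,305,7,'pics/w12c.png')
C=wcam('w12');f=lambda uv:((uv-(250,235)+.43)*7).round(0)
G=lambda a,y,o,L=.13:W((.06-L*np.sin(a)+o*np.cos(a),y,.072+L*np.cos(a)+o*np.sin(a)))
for a in (1.0,1.03,1.06,1.09,1.12): print(a,'guard bot/top L',f(proj(C,G(a,.085,-.005))[0]),f(proj(C,G(a,.085,.005))[0]),'in',f(proj(C,G(a,.085,.005,.03))[0]),'ptr',f(proj(C,G(a,.115,0,.112))[0]),f(proj(C,G(a,.115,0,.08))[0]))
for y in(.118,):print('piv',f(proj(C,G(0,y,0,0))[0]))
E
```

```text
1.0 guard bot/top L [356. 191.] [358. 291.] in [314. 382.] ptr [625. 266.] [579. 303.]
1.03 guard bot/top L [355. 152.] [357. 251.] in [314. 376.] ptr [623. 235.] [578. 283.]
1.06 guard bot/top L [354. 115.] [356. 212.] in [314. 369.] ptr [621. 204.] [576. 263.]
1.09 guard bot/top L [353.  79.] [355. 174.] in [314. 362.] ptr [619. 174.] [575. 244.]
1.12 guard bot/top L [351.  43.] [354. 136.] in [314. 356.] ptr [616. 144.] [574. 224.]
piv [517. 367.]
```

View pics/w12c.png

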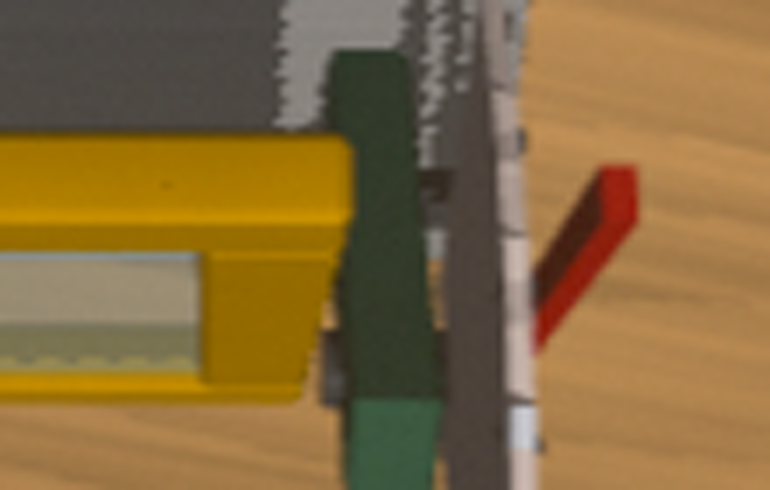

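```bash
python3 - <<'E'
from h import *
crop(cv2.imread('pics/w12.png'),322,346,254,288,17,'pics/w12d.png')
E
```

```text
(no output)
```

View pics/w12d.png

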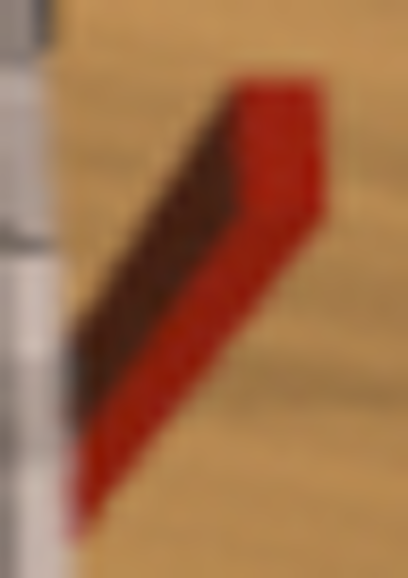

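The guard measures about 1.048 and the pointer about 1.072 (tip face at crop7 rows 167–225), so it needs about 0.024 rad more.

```bash
python3 - <<'E'
from h import *
arm.move_gripper(0.0)
arm.movep(np.array(tcp(1.03))+[0,0,.09],ori())
arm.line_to(np.array(tcp(1.03))+[0,0,.012],.25)
arm.line_to(tcp(1.06),.08)
arm.line_to(tcp(1.099),.03); print(arm.read_ft_force().round(1))
arm.line_to(np.array(tcp(1.099))+[0,0,.10],.3)
arm.move_gripper(1.0)
arm.movep(W((-.13,.07,.25)),ori(0,.4)); 
print(arm.read_time())
shot('wrist','w13');shot('side','s13')
crop(cv2.imread('pics/w13.png'),250,360,235,305,7,'pics/w13c.png')
C=wcam('w13');f=lambda uv:((uv-(250,235)+.43)*7).round(0)
G=lambda a,y,o,L=.13:W((.06-L*np.sin(a)+o*np.cos(a),y,.072+L*np.cos(a)+o*np.sin(a)))
for a in (1.04,1.06,1.08,1.1): print(a,'guard bot/top L',f(proj(C,G(a,.085,-.005))[0]),f(proj(C,G(a,.085,.005))[0]),'ptr',f(proj(C,G(a,.115,-.003,.112))[0]),f(proj(C,G(a,.115,.003,.112))[0]))
E
```

```text
[1.  0.9 0.9]
32.1
1.04 guard bot/top L [354. 140.] [356. 239.] ptr [620. 197.] [624. 252.]
1.06 guard bot/top L [353. 115.] [356. 213.] ptr [619. 177.] [623. 232.]
1.08 guard bot/top L [352.  91.] [355. 187.] ptr [617. 157.] [621. 211.]
1.1 guard bot/top L [352.  67.] [354. 161.] ptr [615. 137.] [620. 191.]
```

View pics/w13c.png

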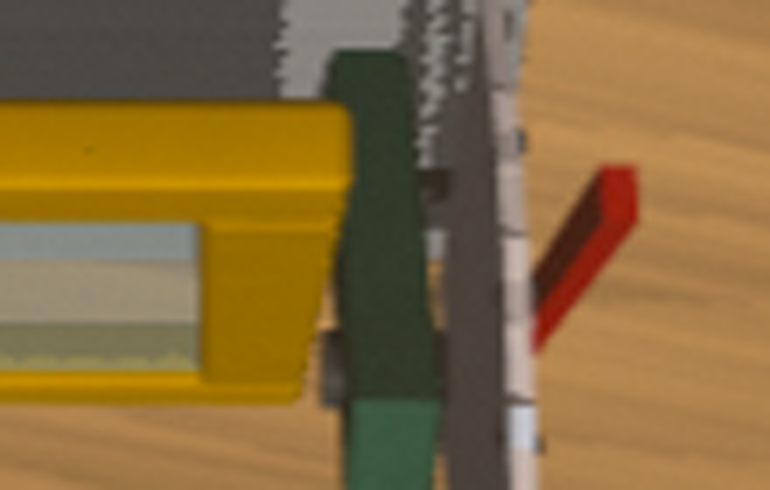

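View pics/w13.png

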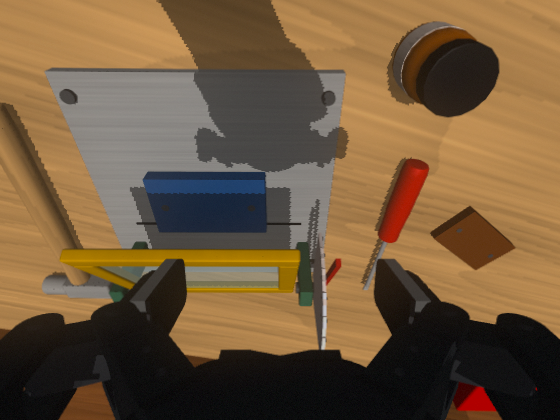

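The guard measures about 1.075 and the pointer about 1.070. The pointer and plate pixels are the same as before, and the gripper is clear of everything, so I'm handing in.

```bash
python3 - <<'E'
from h import *
print(arm.read_ft_force().round(1)); ticket.finish_job(); print(arm.read_time())
E
```

```text
[-0.2 -0.4 -0.2]
the job is handed in; nothing more can be done
the job is handed in; nothing more can be done
```

The punching station is set up, and I handed the job in at about 32 s on the robot's clock.

- **Plate:** I pushed the larger blue plate with both open fingertips against its near edge. Seen from almost straight above, its far edge lies on the black line, 0.4–0.5 mm short of the line's centre. It is parallel to the line to about 0.1°. A separate estimate from the plate's near edge put it about 0.1 mm past the line's centre, so the two differ by about half a millimetre. The plate sits about 4–6 mm right of the line's middle.
- **Guard:** I folded it down with the shut fingers in small steps. In the last wrist-camera picture it stood at about 1.075 rad, against about 1.070 rad for the pointer. The side and scene cameras, which are coarser, gave about 1.08 for the pointer.
- **Other checks:** The pointer and plate did not move between the last two pictures, and the nearby items in view were where they started. I did not recheck the bins or the mug at the end, but the arm never went near them. Wrist forces read after each move were only a few newtons, and the gripper was touching nothing at hand-in.

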